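# Dye bottle from the back of the organiser

## Robot

A 7-joint arm with a two-finger parallel gripper is mounted at the origin on a cart in front of the work surface, level with it; the furniture and walls round the work are solid. World frame = base frame: x ahead of the robot, y to its left, z up, the work surface at z = 0. Lengths are in m, angles in degrees, forces in N, time in s.
With the tool pointing down it reaches from about 0.375 to 0.925 m from the base axis. Payload 3.1 kg.
Tool frame: the origin (TCP) lies midway between the tips of the shut fingers; the grasp point (between the pads) lies 19 mm behind it (ctrl.grip_point_offset is the distance from the TCP to the grasp point, in m); z points along the fingers, y is the line along which they close (so a half turn about z gives the same grasp; the last joint's range is limited). The gripper opens to 85 mm and grips with 20 to 120 N. Pads are 22 mm wide; open, the fingers measure 114 mm over their backs; the gripper's body (76 mm by 85 mm) begins 54 mm behind the grasp point. The pads swing forward as they close: fully open they stand 13 mm farther back than shut.
Start: joints at [60.63, 21.939, 2.515, 91.553, -1.026, 66.532, -2.859], TCP at [0.262, -0.595, 0.231] pointing down, gripper open.
Joint ranges: [-149.38, 149.38], [-23.57, 123.04], [-84.95, 90], [0, 143.3], [-89.99, 269.99], [3.08, 112.72], [-163.45, 163.45]. Speed limits (degrees/s): [159.86, 159.86, 180, 180, 180, 180, 180].

## Interface

Orientations are given as [roll, pitch, yaw] about the fixed x, y, z axes, in that order (R = Rz(yaw) Ry(pitch) Rx(roll)).
In Python, from bench import ctrl gives the robot as it stands.
- The arm moves only by the tool play_rows, never from a script. Its argument "targets" is a list of rows, each a list of 6 numbers: the shift along the tool's x, y, z in parts of the range, where 1.0 means 1000 mm, then the turn, a rotation vector about the tool's x, y, z in a scale on which 1.0 is pi rad. In form: [[dx, dy, dz, rx, ry, rz], ...]. A call has 1 to 20 rows; each row is the pose to reach, as a shift and turn from the pose commanded when the call began, along the tool's axes at that moment; what a row does not reach only later rows make up. A row lasts 1/8 s, in which the tool goes at most 62.5 mm and 10.7 degrees, less where a joint would pass 70% of its speed; a pose out of reach is approached as far as the arm can. A call with a gripper value outside its range is refused whole. "gripper" is the opening, from 0 (shut) to 1 (fully open), set as the call begins (left out, the last holds). The fingers move at their own pace and stop on an object; the grip force is fixed at half the most. Time passes only in rows, so rows that repeat a pose let the fingers close. It gives the time, the measured TCP pose, the force, the opening and the grip force at its end, in the units of the state.
- ctrl.state(): the state, without advancing time (a new reading comes with each control period).
- ctrl.grab_frame(name): name is "scene" or "top"; returns a dict with "image" (400x640x3 uint8, red, green, blue), "range_z" (400x640 float32, m along the optical axis (not along the pixel's ray), 0 where there is no reading), "camera_matrix" (3x3 intrinsics, pixels), "R" (3x3) and "t" (3): a world point X has camera coordinates R X + t. Camera axes: x right, y down, z forward; pixel columns grow to the right and rows downward; lengths in m; the calibration is good to about 2 mm. A picture is of the moment at which its call begins.
- ctrl.sign_off(): hands the job in; it is judged then, once.
The state is a dict: "time_s": time; "joints": joint angles; "joint_velocities": joint speeds; "joint_efforts": joint torques, N m; "eef_pos": TCP position; "ee_rot": TCP orientation; "ft_force": force on the tool from outside, world axes, zero at the start; "ft_torque": the same for the moment, N m; "width": finger opening in m; "finger_force": force on a finger pad.
Only numpy, scipy, OpenCV 4.12 (cv2) and the standard library are available. Lean on these libraries where they do the work, as an engineer would, in place of code of your own. Each camera call takes 0.05 s, during which the arm holds its last target. There are 200 camera calls.

## Task

The small capped dye bottle stands at the back of the white organiser, hemmed in by the steel beaker and the amber jar. First clear beaker and jar onto the low steel tray; then, while they wait there, stand the bottle on the middle of the stirrer's round plate; last put the beaker and the jar each back on the same place of the organiser where it stood at the start. Keep all three upright and leave the timer and everything else alone.

Things in the scene. Friction and masses are not known exactly. Their poses are not given: they have to be found in the camera images.
- beaker: open stainless steel beaker, straight round wall 53 mm outside diameter, 69 mm tall, wall 3 mm thick, 0.1 kg, loose; stands on a front place of the organiser, left or right. Origin: centre of its underside; z up
- jar: amber round jar with a black screw cap, loose, 0.15 kg: body 54 mm diameter up to 58 mm, shoulder, cap 41 mm diameter from 66 to 84 mm height; stands on the other front place. Origin: centre of its underside; z up
- bottle: small dye bottle with a blue screw cap, loose, 0.06 kg: body 42 mm diameter up to 45 mm, cap 29 mm diameter from 55 to 77 mm height; stands at the back of the organiser with 8 mm to the back panel. Origin: on its axis, 2 mm below the face it stands on; heights counted from there; z up
- organiser: fixed white bench organiser, base plate 130 (x) by 200 (y) mm, 4 mm thick (things stand 4 mm above the bench), 10 mm side lips, a back panel 74 mm high along its +x edge (inner face at x = +60 mm). Dark round pads mark the places: two front ones at x = 0, y = +50 and -50 mm, the rear one at x = +31 mm, y = 0. Origin: centre of its underside; x points to the back panel
- tray: fixed empty steel tray, 130 (x) by 200 (y) mm, rim 12 mm high and 3 mm thick, floor 3 mm above the bench; it and the stirrer stand one to the left and one to the right of the organiser, either way round. Origin: centre of its underside; y along its length
- stirrer_plate (a point): centre of the top face of the round steel plate (96 mm diameter) of a fixed grey magnetic stirrer, 150 by 116 mm; the plate's top is 50 mm above the bench. x points to the stirrer's back, away from its knob
- timer: bystander: small white lab timer, 62 x 64 x 19 mm, lying loose on the bench in front of the organiser. Origin: centre of its underside
There are look-alikes about, which are no part of the job. Leave any turquoise look-alike of the bottle alone.

How it is judged:
By the outcome, as a careful person would: the job done as asked, in the order asked, and still so for the second after the job is handed in, with the robot touching nothing.
It also fails if it takes over 128 s, if anything falls off the work surface, if the arm or the gripper's body presses on something with over 40 N, if the wrist force passes 120 N, or if a joint passes its speed limit or range.

## Working session

There is one attempt and no reset: what is moved stays moved. The work goes in short steps, Python scripts to look and compute and a tool call to move; the robot and the scene stay as the last step left them, time stands still between calls to the robot, and variables do not carry over. Pictures are saved under pics/ and viewed, at most 14 in all, crops included, and the job is handed in when it is done.

Besides the shell and the picture viewer there is one more tool, called after "Request:" in YAML: its name, and indented under it one key for each argument. play_rows: Moves the arm, as the interface text tells. Its arguments: {"type":"object","properties":{"targets":{"type":"array"},"gripper":{"type":"number"}},"required":["targets"]}

```bash
mkdir -p pics
cat > h.py <<'E'
import numpy as np, cv2, pickle
from bench import ctrl
def grab(n):
    f=ctrl.grab_frame(n); pickle.dump(f,open(n+'.pkl','wb')); return f
def load(n): return pickle.load(open(n+'.pkl','rb'))
def cloud(f):
    K=f["camera_matrix"];z=f["range_z"];v,u=np.mgrid[:z.shape[0],:z.shape[1]]
    c=np.stack([(u-K[0,2])/K[0,0]*z,(v-K[1,2])/K[1,1]*z,z],-1)
    w=(c-f["t"])@f["R"]; w[z==0]=np.nan; return w
def save(im,p): cv2.imwrite('pics/'+p,cv2.cvtColor(im,cv2.COLOR_RGB2BGR))
E
python3 - <<'E'
from h import *
for n in("scene","top"):
    f=grab(n); save(f["image"],n+"0.png"); print(n,f["camera_matrix"].round(1).tolist(),(-f["R"].T@f["t"]).round(3),f["R"].round(2).tolist())
s=ctrl.state();print({k:s[k] for k in("time_s","eef_pos","ee_rot","width","ft_force")})
E
```

```text
scene [[419.1, 0.0, 323.8], [0.0, 419.1, 203.3], [0.0, 0.0, 1.0]] [0.024 0.985 0.701] [[-0.89, -0.46, -0.02], [-0.22, 0.44, -0.87], [0.41, -0.77, -0.49]]
top [[453.1, 0.0, 318.5], [0.0, 453.1, 202.8], [0.0, 0.0, 1.0]] [0.422 0.008 1.192] [[-0.01, -1.0, 0.02], [-1.0, 0.01, -0.09], [0.09, -0.02, -1.0]]
{'time_s': 0.1, 'eef_pos': array([ 0.26159743, -0.59408733,  0.22999285]), 'ee_rot': array([-1.79861037e+02,  7.51173671e-03,  2.37696841e+01]), 'width': 0.08513682909949069, 'ft_force': array([ 0.16388952,  0.53202257, -0.23632682])}
```

View pics/scene0.png

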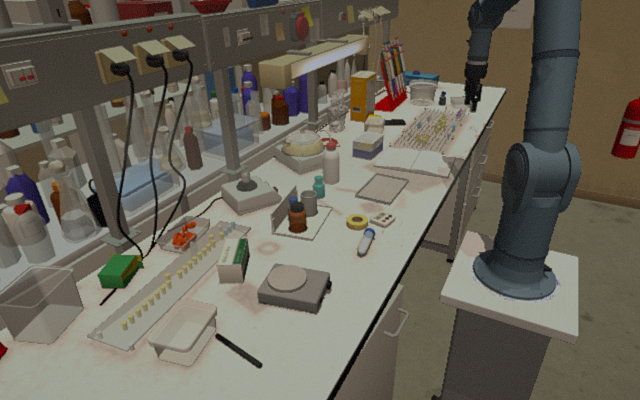

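View pics/top0.png

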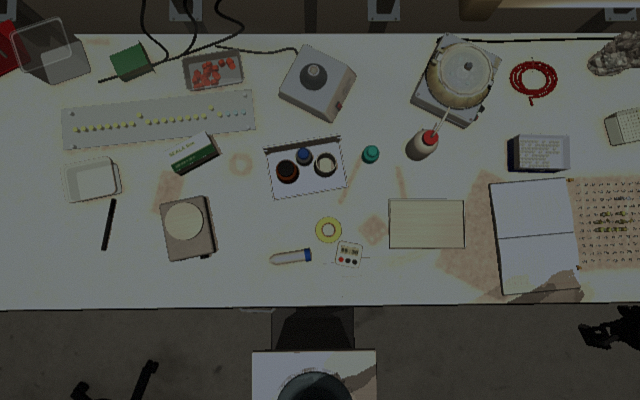

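The scene view shows the organiser with jar (298,215), beaker (309,203) and bottle behind them. The top view shows:
- the organiser at about (305,167), with the amber jar at (287,171), the beaker at (325,164) and the blue-capped bottle at (304,155)
- the tray at (427,223)
- the stirrer plate at (184,221)
- the timer at (349,254)

Things that could be taken for the bottle are the turquoise bottle (371,154), the red-capped wash bottle (428,140) and the blue-capped tube (292,256). I choose (304,155), because it has a blue cap and stands at the back of the organiser. Things that could be taken for the stirrer are the vortexer (315,80) and the heating mantle (460,72). I choose (184,221), because it has a flat plate.

Run:
```python
from h import *
f=load("top");w=cloud(f);g=load("scene");ws=cloud(g)
c=f["image"][125:210,255:390];save(cv2.resize(cv2.convertScaleAbs(c,alpha=2),None,fx=5.5,fy=5.5,interpolation=cv2.INTER_CUBIC),"crop_top.png")
c=g["image"][165:245,255:415];save(cv2.resize(cv2.convertScaleAbs(c,alpha=1.6),None,fx=5,fy=5,interpolation=cv2.INTER_CUBIC),"crop_scene.png")
for n,(u,v) in dict(jar=(287,171),beak=(325,164),bot=(304,155),turq=(371,154),plate=(184,221),tray=(427,223),timer=(349,254),ring=(328,230)).items(): print(n,w[v,u].round(4))
def rep(n,m,W):
    p=W[m];print(n,len(p),'mean',np.nanmean(p,0).round(4),'min',np.nanpercentile(p,2,axis=0).round(4),'max',np.nanpercentile(p,98,axis=0).round(4))
    if len(p)>5: (cx,r,a)=cv2.minAreaRect(p[:,:2].astype(np.float32)*1000);print('   rect',np.round(cx,1),np.round(r,1),round(a,1)); c,R=cv2.minEnclosingCircle(p[:,:2].astype(np.float32)*1000);print('   circ',np.round(c,1),round(R,1))
def box(x,y,z,W): return (abs(W[...,0]-x[0])<x[1])&(abs(W[...,1]-y[0])<y[1])&(W[...,2]>z[0])&(W[...,2]<z[1])
for nm,W in(("top",w),("scene",ws)):
    print(nm)
    for n,(u,v),h,r in[("jarcap",(287,171),(.078,.1),.03),("beakrim",(325,164),(.064,.08),.033),("botcap",(304,155),(.07,.095),.02),("plate",(184,221),(.04,.06),.056)]:
        x,y=w[v,u,:2]; rep(n,box((x,r),(y,r),h,W),W)
    x,y=w[223,427,:2];rep("trayrim",box((x,.09),(y,.12),(.008,.02),W),W)
    x,y=w[223,184,:2];rep("stirbody",box((x,.1),(y,.09),(.02,.06),W),W)
    x,y=w[170,306,:2];rep("panel",box((x+.05,.06),(y,.13),(.06,.077),W),W)
    rep("org",box((x,.13),(y,.13),(.003,.02),W),W)
```

```text
jar [0.6023 0.0617 0.0874]
beak [ 0.6342 -0.035   0.0036]
bot [0.6435 0.0198 0.0801]
turq [ 0.6464 -0.1482  0.074 ]
plate [0.4833 0.3218 0.0498]
tray [ 0.4753 -0.3021  0.0043]
timer [ 0.3964 -0.0939  0.0185]
ring [ 0.4593 -0.0413 -0.0017]
top
jarcap 218 mean [0.6103 0.0654 0.0876] min [0.5921 0.047  0.0813] max [0.6293 0.0837 0.0914]
   rect [610.4  65.4] [37.1 39.2] 89.8
   circ [610.6  65.9] 20.5
beakrim 95 mean [ 0.6274 -0.0353  0.0717] min [ 0.6024 -0.06    0.0644] max [ 0.6524 -0.01    0.0764]
   rect [628.2 -34.6] [50.6 52. ] 28.0
   circ [628.4 -34.7] 26.7
botcap 101 mean [0.6499 0.0222 0.0775] min [0.6369 0.0098 0.0734] max [0.6617 0.0347 0.0823]
   rect [649.1  22.2] [24.9 25.6] 89.7
   circ [650.1  22. ] 14.3
plate 1487 mean [0.4827 0.3209 0.048 ] min [0.4309 0.2717 0.0402] max [0.5341 0.3707 0.0542]
   rect [483.  321.8] [111.6 110.6] 0.9
   circ [480.9 318.9] 71.8
trayrim 373 mean [ 0.4761 -0.3011  0.0113] min [ 0.4117 -0.3995  0.0081] max [ 0.5386 -0.1996  0.0164]
   rect [ 475.4 -291.9] [218.7 126.1] 89.5
   circ [ 475.4 -299.9] 118.0
stirbody 2805 mean [0.4656 0.3157 0
[... 1066 characters left out ...]
111.6] 1.6
   circ [478.2 322.5] 72.2
trayrim 165 mean [ 0.468  -0.2876  0.0114] min [ 0.4058 -0.3994  0.0083] max [ 0.535  -0.1943  0.015 ]
   rect [ 470.4 -298.5] [210.7 129.7] 89.7
   circ [ 468.3 -295.1] 118.9
stirbody 2361 mean [0.4546 0.3359 0.0418] min [0.386  0.2654 0.0222] max [0.5298 0.3888 0.0526]
   rect [460.1 322.4] [158.5 117.6] 11.8
   circ [463.9 324. ] 91.2
panel 321 mean [0.6525 0.0175 0.0687] min [ 0.6091 -0.0597  0.0602] max [0.6922 0.1233 0.0762]
   rect [640.2  25.7] [ 85.9 194.8] 8.8
   circ [665.2  29.4] 98.2
org 979 mean [0.6002 0.0384 0.0069] min [ 0.5094 -0.0888  0.0031] max [0.7167 0.125  0.0187]
   rect [617.7  14.2] [260.  252.3] 0.0
   circ [616.4  15.9] 168.2
```

View pics/crop_top.png

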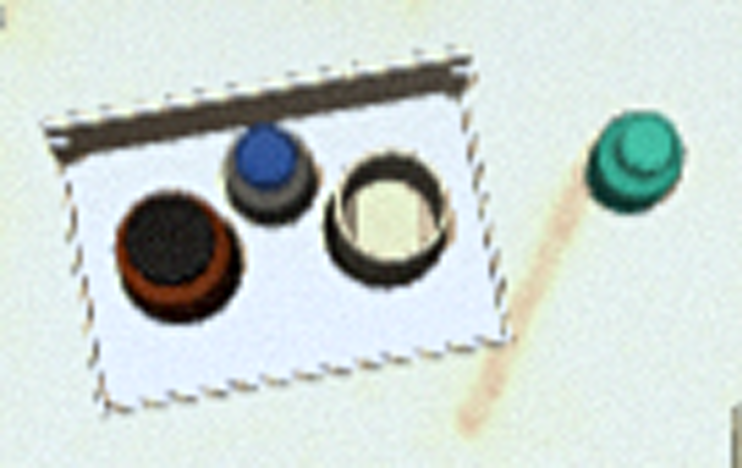

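View pics/crop_scene.png

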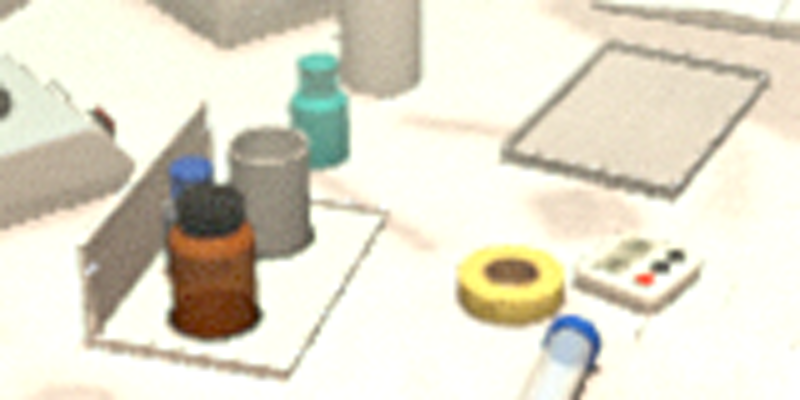

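The crops confirm it. The blue-capped bottle (265,155 in the top crop) is hemmed in by the jar (170,240) and the beaker (390,220), and the turquoise look-alike stands apart at (640,150). From the measurements:

| Item | Position (m) |
|---|---|
| Organiser | yaw about +10° |
| Beaker | (0.628, -0.034) |
| Jar | (0.610, 0.066) |
| Bottle | (0.650, 0.022) |
| Tray centre | (0.474, -0.300) |

I still need the stirrer plate's circle fit, which I'll combine with the first move offsets.

```bash
cat > go.py <<'E'
import sys
from h import *
from scipy.spatial.transform import Rotation as Ro
# usage: go.py x y z psi [x y z psi ...] (mm,deg): rows from the current pose
def main(a):
    s=ctrl.state();p=np.array(s["eef_pos"])*1000;R=Ro.from_euler('xyz',s["ee_rot"],degrees=True)
    print('t',round(s["time_s"],2),'pos',p.round(1),'rot',np.round(s["ee_rot"],1),'w',round(s["width"],4),'F',np.round(s["ft_force"],1),'ff',np.round(s["finger_force"],1),'j',np.round(s["joints"],0))
    for i in range(0,len(a),4):
        d=R.inv().apply(np.array(a[i:i+3])-p); r=(R.inv()*Ro.from_euler('xyz',[180,0,a[i+3]],degrees=True)).as_rotvec()
        print(d.round(1),r.round(3))
main([float(x) for x in sys.argv[1:]])
E
python3 go.py 628 -34 150 60 628 -34 27 60
python3 - <<'E'
from h import *
from scipy.optimize import least_squares
for n in("top","scene"):
    f=load(n);im=f["image"];W=cloud(f)
    m=(abs(W[...,0]-.48)<.1)&(abs(W[...,1]-.32)<.09)
    K=f["camera_matrix"];hsv=im.astype(int);sel=m&(W[...,2]>.0465)&(W[...,2]<.06)
    med=np.median(im[sel].sum(1));
    q=cv2.GaussianBlur(im,(3,3),0).sum(2)
    c=f["R"]@np.array([.483,.321,.05])+f["t"];u,v=(K@c/c[2])[:2].round().astype(int)
    ref=np.median(q[v-3:v+4,u-3:u+4]);mm=((abs(q-ref)<.18*ref)&m).astype(np.uint8)
    k,l,st,ce=cv2.connectedComponentsWithStats(cv2.morphologyEx(mm,cv2.MORPH_OPEN,np.ones((3,3),np.uint8)));i=l[v,u]
    cn=max(cv2.findContours((l==i).astype(np.uint8),0,1)[0],key=cv2.contourArea)
    hull=cv2.convexHull(cn);e=cv2.fitEllipse(hull);print(n,e,st[i])
    uu=np.array([*e[0],1]);d=f["R"].T@np.linalg.inv(K)@uu;o=-f["R"].T@f["t"];print((o+d*(.05-o[2])/d[2]).round(4))
E
```

```text
t 0.1 pos [ 261.6 -594.1  230. ] rot [-179.9    0.    23.8] w 0.0851 F [ 0.2  0.5 -0.2] ff 0.0 j [61. 22.  3. 92. -1. 67. -3.]
[ 561.1 -364.7   80.8] [-0.002 -0.001 -0.632]
[ 561.1 -364.4  203.8] [-0.002 -0.001 -0.632]
top ((182.84547424316406, 220.82778930664062), (36.51036071777344, 37.77952575683594), 57.598270416259766) [ 165  203   37   37 1081]
[0.4838 0.3246 0.05  ]
scene ((297.3955383300781, 281.05010986328125), (35.13510513305664, 65.7847900390625), 102.8824691772461) [ 264  263   62   38 1365]
[0.4513 0.3275 0.05  ]
```

The manual's scale: shifts go in shares of 1000 mm and turns go in shares of pi rad. Converting my numbers, 561 mm / 1000 = 0.561, 421 mm / 1000 = 0.421, -0.632 rad / 3.1416 = -0.2012.

Request:
play_rows:
  targets:
    - [0.14, -0.091, 0.02, 0, 0, -0.0509]
    - [0.28, -0.182, 0.04, 0, 0, -0.1019]
    - [0.421, -0.273, 0.06, 0, 0, -0.1528]
    - [0.561, -0.365, 0.081, 0, 0, -0.2012]
    - [0.561, -0.365, 0.081, 0, 0, -0.2012]
    - [0.561, -0.365, 0.081, 0, 0, -0.2012]
    - [0.561, -0.365, 0.081, 0, 0, -0.2012]
    - [0.561, -0.365, 0.081, 0, 0, -0.2012]
    - [0.561, -0.365, 0.081, 0, 0, -0.2012]
    - [0.561, -0.365, 0.081, 0, 0, -0.2012]
    - [0.561, -0.365, 0.081, 0, 0, -0.2012]
    - [0.561, -0.365, 0.081, 0, 0, -0.2012]
    - [0.561, -0.365, 0.081, 0, 0, -0.2012]
    - [0.561, -0.365, 0.081, 0, 0, -0.2012]
    - [0.561, -0.365, 0.081, 0, 0, -0.2012]
  gripper: 1

```text
time_s: 1.98
eef_pos: [0.6278, -0.037, 0.1504]
ee_rot: [180.0, 0.1, 59.8]
ft_force: [0.9, -0.1, -0.1]
width: 0.0853
finger_force: 0.0
```

```bash
python3 go.py 628 -34 27 60
python3 - <<'E'
from h import *
f=grab("top");g=grab("scene")
a=cv2.convertScaleAbs(cv2.resize(f["image"][110:270,240:400],None,fx=2.5,fy=2.5,interpolation=2),alpha=2)
b=cv2.convertScaleAbs(cv2.resize(g["image"][120:280,240:400],None,fx=2.5,fy=2.5,interpolation=2),alpha=1.6)
save(np.hstack([a,b]),"m1.png")
E
```

```text
t 1.98 pos [627.8 -37.  150.4] rot [1.80e+02 1.00e-01 5.98e+01] w 0.0853 F [ 0.9 -0.1 -0.1] ff 0.0 j [ 16.  26. -21.  98.  10.  58. -39.]
[  2.8  -1.4 123.4] [ 0.     0.001 -0.003]
```

View pics/m1.png

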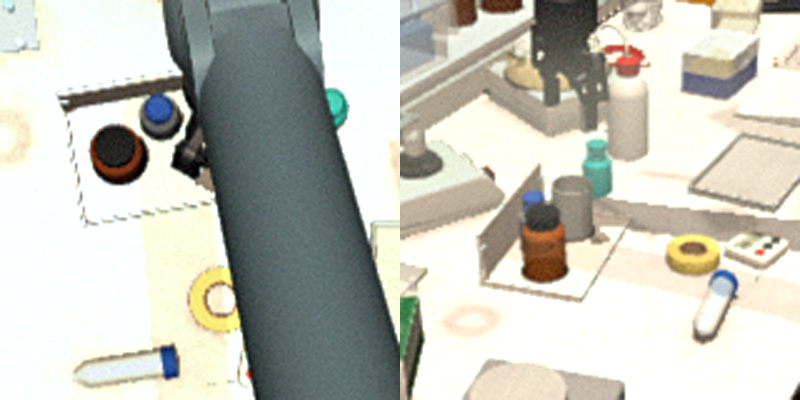

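The view shows the open gripper hovering above the beaker (fingertips at about (560,120) right half, beaker rim at (572,185)). Jar and bottle are undisturbed. Descending next.

In the tool's units: 70 mm / 1000 = 0.07, 55 mm / 1000 = 0.055.

Request:
play_rows:
  targets:
    - [0, 0, 0.015, 0, 0, 0]
    - [0, 0, 0.035, 0, 0, 0]
    - [0, 0, 0.055, 0, 0, 0]
    - [0, 0, 0.07, 0, 0, 0]
    - [0, 0, 0.07, 0, 0, 0]

```text
time_s: 2.7
eef_pos: [0.6265, -0.0346, 0.0778]
ee_rot: [-179.8, 0.1, 60.0]
ft_force: [0.4, -0.2, -0.1]
width: 0.0857
finger_force: 0.0
```

```bash
python3 go.py 628 -34 27 60
```

```text
t 2.7 pos [626.5 -34.6  77.8] rot [-1.798e+02  1.000e-01  6.000e+01] w 0.0857 F [ 0.4 -0.2 -0.1] ff 0.0 j [ 15.  31. -20. 100.  13.  51. -40.]
[ 1.4  1.2 50.7] [-0.004  0.002 -0.   ]
```

In the tool's units: 51 mm / 1000 = 0.051, 46 mm / 1000 = 0.046.

Request:
play_rows:
  targets:
    - [0.0005, 0.0005, 0.015, 0, 0, 0]
    - [0.001, 0.001, 0.032, 0, 0, 0]
    - [0.001, 0.001, 0.046, 0, 0, 0]
    - [0.001, 0.001, 0.051, 0, 0, 0]
    - [0.001, 0.001, 0.051, 0, 0, 0]

```text
time_s: 3.32
eef_pos: [0.6293, -0.0343, 0.0287]
ee_rot: [-179.9, 0.0, 60.0]
ft_force: [0.6, 0.6, 0.4]
width: 0.0853
finger_force: 0.0
```

Request:
play_rows:
  targets:
    - [0, 0, 0, 0, 0, 0]
    - [0, 0, 0, 0, 0, 0]
    - [0, 0, 0, 0, 0, 0]
    - [0, 0, 0, 0, 0, 0]
    - [0, 0, 0, 0, 0, 0]
    - [0, 0, 0, 0, 0, 0]
  gripper: 0

```text
time_s: 4.08
eef_pos: [0.6308, -0.0343, 0.0305]
ee_rot: [179.9, -0.1, 60.0]
ft_force: [0.2, 0.7, 6.0]
width: 0.0526
finger_force: 63.1
```

```bash
python3 go.py 628 -34 150 60 475 -350 150 90 475 -350 35 90
```

```text
t 4.08 pos [630.8 -34.3  30.5] rot [ 1.799e+02 -1.000e-01  6.000e+01] w 0.0526 F [0.2 0.7 6. ] ff 63.1 j [ 14.  35. -18. 101.  14.  47. -41.]
[  -1.    -2.4 -119.5] [ 0.002 -0.001 -0.   ]
[-351.2   23.3 -119.9] [ 0.002 -0.001 -0.524]
[-351.3   23.1   -4.9] [ 0.002 -0.001 -0.524]
```

In the tool's units: -351 mm / 1000 = -0.351, -120 mm / 1000 = -0.12, -0.524 rad / 3.1416 = -0.1668.

Request:
play_rows:
  targets:
    - [0, 0, -0.008, 0, 0, 0]
    - [0, 0, -0.025, 0, 0, 0]
    - [0, 0, -0.05, 0, 0, 0]
    - [0, 0, -0.08, 0, 0, 0]
    - [0, 0, -0.105, 0, 0, 0]
    - [-0.01, 0, -0.118, 0, 0, 0]
    - [-0.04, 0.003, -0.12, 0, 0, -0.0191]
    - [-0.08, 0.005, -0.12, 0, 0, -0.0382]
    - [-0.125, 0.008, -0.12, 0, 0, -0.0605]
    - [-0.17, 0.011, -0.12, 0, 0, -0.0796]
    - [-0.215, 0.014, -0.12, 0, 0, -0.1019]
    - [-0.26, 0.017, -0.12, 0, 0, -0.1241]
    - [-0.3, 0.02, -0.12, 0, 0, -0.1432]
    - [-0.33, 0.022, -0.12, 0, 0, -0.1592]
    - [-0.346, 0.023, -0.12, 0, 0, -0.1668]
    - [-0.351, 0.023, -0.12, 0, 0, -0.1668]
    - [-0.351, 0.023, -0.12, 0, 0, -0.1668]
    - [-0.351, 0.023, -0.12, 0, 0, -0.1668]

```text
time_s: 6.32
eef_pos: [0.4746, -0.3483, 0.1492]
ee_rot: [180.0, -0.0, 90.1]
ft_force: [-0.6, 0.7, -1.4]
width: 0.0525
finger_force: 62.9
```

```bash
python3 go.py 475 -350 35 90
python3 - <<'E'
from h import *
f=grab("top");g=grab("scene")
a=cv2.convertScaleAbs(cv2.resize(f["image"][110:310,240:500],None,fx=1.5,fy=1.5,interpolation=2),alpha=2)
b=cv2.convertScaleAbs(cv2.resize(g["image"][80:280,240:500],None,fx=1.5,fy=1.5,interpolation=2),alpha=1.6)
save(np.hstack([a,b]),"m2.png")
E
```

```text
t 6.33 pos [ 474.6 -348.3  149.2] rot [180.   -0.   90.1] w 0.0525 F [-0.6  0.7 -1.4] ff 62.9 j [ 49.  22. -20. 104.   9.  56.  26.]
[ -1.8   0.4 114.2] [ 0.    -0.001  0.002]
```

View pics/m2.png

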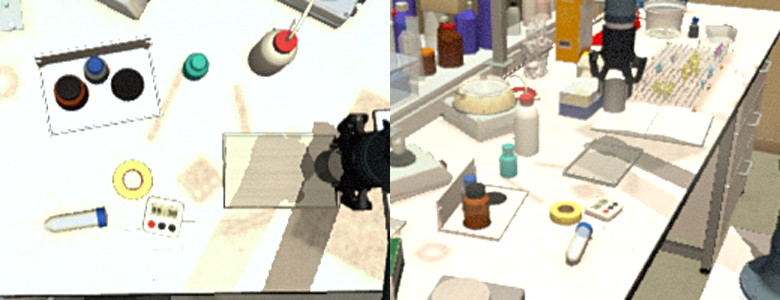

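The beaker is held upright beside the tray's right half. The organiser is otherwise unchanged and the beaker's dark pad is now visible at (128,84) left half. Lowering, and measuring that pad.

In the tool's units: 119 mm / 1000 = 0.119, 117 mm / 1000 = 0.117.

Request:
play_rows:
  targets:
    - [-0.001, 0, 0.015, 0, 0, 0]
    - [-0.001, 0, 0.04, 0, 0, 0]
    - [-0.001, 0, 0.065, 0, 0, 0]
    - [-0.001, 0, 0.09, 0, 0, 0]
    - [-0.001, 0, 0.106, 0, 0, 0]
    - [-0.001, 0, 0.113, 0, 0, 0]
    - [-0.001, 0, 0.117, 0, 0, 0]
    - [-0.001, 0, 0.119, 0, 0, 0]
    - [-0.001, 0, 0.119, 0, 0, 0]
    - [-0.001, 0, 0.119, 0, 0, 0]

```text
time_s: 7.68
eef_pos: [0.4744, -0.3511, 0.0309]
ee_rot: [179.9, 0.0, 90.0]
ft_force: [0.0, 0.6, -1.1]
width: 0.0524
finger_force: 62.9
```

```bash
python3 go.py
cat > pad.py <<'E'
from h import *
def pads(f,h=.0045):
    # dark pads on organiser base
    W=cloud(f);q=f["image"].astype(int).sum(2)
    m=((abs(W[...,0]-.62)<.08)&(abs(W[...,1]-.015)<.09)&(W[...,2]<.012)&(q<.5*np.median(q[(abs(W[...,0]-.58)<.02)&(abs(W[...,1]-.02)<.05)]))).astype(np.uint8)
    k,l,st,ce=cv2.connectedComponentsWithStats(m);K=f["camera_matrix"];o=-f["R"].T@f["t"]
    for i in range(1,k):
        if st[i,4]>40:
            d=f["R"].T@np.linalg.inv(K)@np.array([*ce[i],1]);print(ce[i].round(1),st[i],(o+d*(h-o[2])/d[2]).round(4), W[l==i][:,2].mean().round(4))
pads(load("top"));pads(load("scene"))
E
python3 pad.py
```

```text
t 7.67 pos [ 474.4 -351.1   30.9] rot [179.9   0.   90. ] w 0.0524 F [ 0.   0.6 -1.1] ff 62.9 j [ 47.  31. -17. 107.  13.  44.  22.]
[324.5 166.1] [314 156  22  22 379] [ 0.6285 -0.0336  0.0045] 0.0043
[291.4 177.4] [277 166  22  18  48] [0.5988 0.0543 0.0045] 0.0044
[310.4 211.5] [304 208  14   9  87] [ 0.6226 -0.0388  0.0045] 0.0049
```

In the tool's units: 2 mm / 1000 = 0.002, 1 mm / 1000 = 0.001.

Request:
play_rows:
  targets:
    - [0, 0, 0.001, 0, 0, 0]
    - [0, 0, 0.002, 0, 0, 0]
    - [0, 0, 0.002, 0, 0, 0]

```text
time_s: 8.05
eef_pos: [0.4742, -0.351, 0.0294]
ee_rot: [180.0, 0.0, 90.0]
ft_force: [-2.5, 1.0, 4.8]
width: 0.0526
finger_force: 63.5
```

In the tool's units: -120 mm / 1000 = -0.12, -80 mm / 1000 = -0.08.

Request:
play_rows:
  targets:
    - [0, 0, 0, 0, 0, 0]
    - [0, 0, 0, 0, 0, 0]
    - [0, 0, 0, 0, 0, 0]
    - [0, 0, 0, 0, 0, 0]
    - [0, 0, -0.015, 0, 0, 0]
    - [0, 0, -0.04, 0, 0, 0]
    - [0, 0, -0.08, 0, 0, 0]
    - [0, 0, -0.12, 0, 0, 0]
    - [0, 0, -0.12, 0, 0, 0]
    - [0, 0, -0.12, 0, 0, 0]
  gripper: 1

```text
time_s: 9.3
eef_pos: [0.4738, -0.3507, 0.1488]
ee_rot: [180.0, 0.0, 90.0]
ft_force: [0.2, -0.4, -0.6]
width: 0.0853
finger_force: 0.0
```

```bash
python3 go.py 610.5 66 150 140 610.5 66 26 140
```

```text
t 9.3 pos [ 473.8 -350.7  148.8] rot [180.   0.  90.] w 0.0853 F [ 0.2 -0.4 -0.6] ff 0.0 j [ 49.  22. -20. 103.   9.  56.  26.]
[416.7 136.7  -1.4] [ 0.     0.001 -0.873]
[416.8 136.7 122.6] [ 0.     0.001 -0.873]
```

In the tool's units: 417 mm / 1000 = 0.417, 400 mm / 1000 = 0.4, -0.873 rad / 3.1416 = -0.2779.

Request:
play_rows:
  targets:
    - [0.04, 0.013, -0.01, 0, 0, -0.0255]
    - [0.09, 0.03, -0.015, 0, 0, -0.0637]
    - [0.145, 0.048, -0.015, 0, 0, -0.1019]
    - [0.2, 0.066, -0.015, 0, 0, -0.1401]
    - [0.255, 0.084, -0.015, 0, 0, -0.1783]
    - [0.31, 0.102, -0.01, 0, 0, -0.2165]
    - [0.36, 0.118, -0.005, 0, 0, -0.2483]
    - [0.4, 0.131, 0, 0, 0, -0.2706]
    - [0.417, 0.137, 0, 0, 0, -0.2779]
    - [0.417, 0.137, 0.01, 0, 0, -0.2779]
    - [0.417, 0.137, 0.03, 0, 0, -0.2779]
    - [0.417, 0.137, 0.05, 0, 0, -0.2779]
    - [0.417, 0.137, 0.05, 0, 0, -0.2779]
    - [0.417, 0.137, 0.05, 0, 0, -0.2779]

```text
time_s: 11.05
eef_pos: [0.6109, 0.0656, 0.0981]
ee_rot: [-180.0, -0.0, 140.0]
ft_force: [-0.0, -0.0, 1.0]
width: 0.0852
finger_force: 0.0
```

```bash
python3 go.py 610.5 66 26 140
```

```text
t 11.05 pos [610.9  65.6  98.1] rot [-180.   -0.  140.] w 0.0852 F [-0. -0.  1.] ff 0.0 j [ 18.  31. -35. 101.  22.  55.  24.]
[ 0.6  0.1 72.1] [-0.    -0.    -0.001]
```

Request:
play_rows:
  targets:
    - [0, 0, 0.015, 0, 0, 0]
    - [0, 0, 0.032, 0, 0, 0]
    - [0, 0, 0.05, 0, 0, 0]
    - [0, 0, 0.064, 0, 0, 0]
    - [0, 0, 0.072, 0, 0, 0]
    - [0, 0, 0.072, 0, 0, 0]

```text
time_s: 11.8
eef_pos: [0.6104, 0.0662, 0.0254]
ee_rot: [-179.9, -0.1, 140.0]
ft_force: [-0.0, -0.5, -0.4]
width: 0.0856
finger_force: 0.0
```

Request:
play_rows:
  targets:
    - [0, 0, 0, 0, 0, 0]
    - [0, 0, 0, 0, 0, 0]
    - [0, 0, 0, 0, 0, 0]
    - [0, 0, 0, 0, 0, 0]
    - [0, 0, 0, 0, 0, 0]
    - [0, 0, 0, 0, 0, 0]
  gripper: 0

```text
time_s: 12.55
eef_pos: [0.6122, 0.0666, 0.0276]
ee_rot: [179.9, 0.1, 140.0]
ft_force: [-0.3, -0.3, 6.1]
width: 0.0524
finger_force: 63.3
```

```bash
python3 go.py 610.5 66 150 140 475 -250 150 90
```

```text
t 12.55 pos [612.2  66.6  27.6] rot [1.799e+02 1.000e-01 1.400e+02] w 0.0524 F [-0.3 -0.3  6.1] ff 63.3 j [ 16.  37. -33. 102.  26.  48.  21.]
[   0.7   -1.3 -122.4] [0.002 0.002 0.   ]
[ -98.5 -330.5 -122.9] [0.002 0.001 0.873]
```

In the tool's units: -331 mm / 1000 = -0.331, -122 mm / 1000 = -0.122, 0.873 rad / 3.1416 = 0.2779.

Request:
play_rows:
  targets:
    - [0, 0, -0.006, 0, 0, 0]
    - [0, 0, -0.02, 0, 0, 0]
    - [0, 0, -0.045, 0, 0, 0]
    - [0, 0, -0.075, 0, 0, 0]
    - [0, 0, -0.105, 0, 0, 0]
    - [-0.002, -0.008, -0.12, 0, 0, 0.0064]
    - [-0.008, -0.027, -0.122, 0, 0, 0.0223]
    - [-0.02, -0.067, -0.122, 0, 0, 0.0573]
    - [-0.033, -0.11, -0.122, 0, 0, 0.0955]
    - [-0.046, -0.155, -0.122, 0, 0, 0.1337]
    - [-0.06, -0.2, -0.122, 0, 0, 0.1719]
    - [-0.073, -0.245, -0.122, 0, 0, 0.2101]
    - [-0.086, -0.285, -0.122, 0, 0, 0.2419]
    - [-0.094, -0.315, -0.122, 0, 0, 0.2674]
    - [-0.098, -0.328, -0.122, 0, 0, 0.2779]
    - [-0.099, -0.331, -0.122, 0, 0, 0.2779]
    - [-0.099, -0.331, -0.122, 0, 0, 0.2779]
    - [-0.099, -0.331, -0.122, 0, 0, 0.2779]

```text
time_s: 14.8
eef_pos: [0.4751, -0.2491, 0.1483]
ee_rot: [180.0, -0.0, 90.2]
ft_force: [0.5, 0.5, -1.0]
width: 0.0522
finger_force: 62.9
```

```bash
python3 go.py 475 -250 28 90
python3 - <<'E'
from h import *
f=grab("top");g=grab("scene")
a=cv2.convertScaleAbs(cv2.resize(f["image"][110:310,240:500],None,fx=1.5,fy=1.5,interpolation=2),alpha=2)
b=cv2.convertScaleAbs(cv2.resize(g["image"][80:280,240:500],None,fx=1.5,fy=1.5,interpolation=2),alpha=1.6)
save(np.hstack([a,b]),"m3.png")
import pad
E
```

```text
t 14.8 pos [ 475.1 -249.1  148.3] rot [180.   -0.   90.2] w 0.0522 F [ 0.5  0.5 -1. ] ff 62.9 j [ 43.  17. -23. 111.   8.  54.  17.]
[ -1.   -0.2 120.3] [ 0.001 -0.001  0.004]
[324.5 166.1] [314 156  22  22 381] [ 0.6284 -0.0335  0.0045] 0.0043
[287.4 172.7] [277 162  22  22 388] [0.6114 0.0646 0.0045] 0.0043
[308.5 211.7] [300 208  18   9 114] [ 0.6277 -0.0351  0.0045] 0.005
[297.6 227.6] [289 223  18  10 140] [0.6103 0.0638 0.0045] 0.005
```

View pics/m3.png

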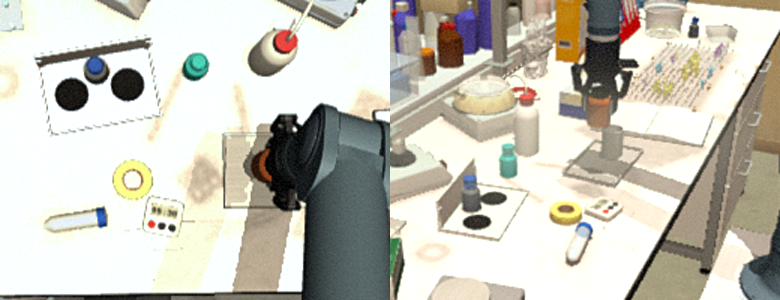

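Jar held upright over the tray's left half, beaker standing on the tray's right half, bottle untouched, and both front pads visible. They measure (0.628,-0.034) and (0.611,0.0645). Lowering the jar.

In the tool's units: 122 mm / 1000 = 0.122, 121 mm / 1000 = 0.121, 0.004 rad / 3.1416 = 0.0013.

Request:
play_rows:
  targets:
    - [-0.001, 0, 0.015, 0, 0, 0.0013]
    - [-0.001, 0, 0.04, 0, 0, 0.0013]
    - [-0.001, 0, 0.065, 0, 0, 0.0013]
    - [-0.001, 0, 0.09, 0, 0, 0.0013]
    - [-0.001, 0, 0.106, 0, 0, 0.0013]
    - [-0.001, 0, 0.114, 0, 0, 0.0013]
    - [-0.001, 0, 0.118, 0, 0, 0.0013]
    - [-0.001, 0, 0.12, 0, 0, 0.0013]
    - [-0.001, 0, 0.121, 0, 0, 0.0013]
    - [-0.001, 0, 0.122, 0, 0, 0.0013]
    - [-0.001, 0, 0.122, 0, 0, 0.0013]

```text
time_s: 16.27
eef_pos: [0.4743, -0.2521, 0.0265]
ee_rot: [180.0, 0.0, 89.8]
ft_force: [-0.7, -0.2, -1.2]
width: 0.0526
finger_force: 62.9
```

```bash
python3 go.py
```

```text
t 16.27 pos [ 474.3 -252.1   26.5] rot [180.    0.   89.8] w 0.0526 F [-0.7 -0.2 -1.2] ff 62.9 j [ 41.  27. -20. 114.  14.  41.  12.]
```

In the tool's units: 2 mm / 1000 = 0.002, 1 mm / 1000 = 0.001.

Request:
play_rows:
  targets:
    - [0, 0, 0.001, 0, 0, 0]
    - [0, 0, 0.002, 0, 0, 0]
    - [0, 0, 0.002, 0, 0, 0]

```text
time_s: 16.65
eef_pos: [0.4744, -0.2522, 0.0265]
ee_rot: [-180.0, 0.0, 89.8]
ft_force: [-5.0, 1.1, 13.1]
width: 0.0525
finger_force: 64.4
```

In the tool's units: -130 mm / 1000 = -0.13, -80 mm / 1000 = -0.08.

Request:
play_rows:
  targets:
    - [0, 0, 0, 0, 0, 0]
    - [0, 0, 0, 0, 0, 0]
    - [0, 0, 0, 0, 0, 0]
    - [0, 0, 0, 0, 0, 0]
    - [0, 0, -0.015, 0, 0, 0]
    - [0, 0, -0.04, 0, 0, 0]
    - [0, 0, -0.08, 0, 0, 0]
    - [0, 0, -0.13, 0, 0, 0]
    - [0, 0, -0.13, 0, 0, 0]
    - [0, 0, -0.13, 0, 0, 0]
  gripper: 1

```text
time_s: 17.9
eef_pos: [0.474, -0.2521, 0.1549]
ee_rot: [180.0, 0.0, 89.8]
ft_force: [-0.1, 0.4, -0.4]
width: 0.0856
finger_force: 0.0
```

```bash
python3 go.py 650 21 150 10 650 21 12 10
python3 - <<'E'
from h import *
f=grab("top");W=cloud(f)
m=(abs(W[...,0]-.65)<.022)&(abs(W[...,1]-.021)<.024)&(W[...,2]>.07)&(W[...,2]<.09)&(f["image"][...,2]>f["image"][...,0]*1.3)
p=W[m];print(len(p),p.mean(0).round(4),p.min(0).round(4),p.max(0).round(4))
E
```

```text
t 17.9 pos [ 474.  -252.1  154.9] rot [180.    0.   89.8] w 0.0856 F [-0.1  0.4 -0.4] ff 0.0 j [ 44.  16. -23. 110.   8.  55.  17.]
[273.8 174.9   4.8] [1.000e-03 0.000e+00 1.392e+00]
[273.9 174.8 142.8] [1.000e-03 0.000e+00 1.392e+00]
102 [0.6503 0.0224 0.0778] [0.6361 0.0097 0.0718] [0.6651 0.0348 0.0827]
```

In the tool's units: 274 mm / 1000 = 0.274, 176 mm / 1000 = 0.176, 1.392 rad / 3.1416 = 0.4431.

Request:
play_rows:
  targets:
    - [0.015, 0.01, -0.005, 0, 0, 0.0255]
    - [0.045, 0.029, -0.005, 0, 0, 0.07]
    - [0.08, 0.052, -0.005, 0, 0, 0.121]
    - [0.12, 0.077, -0.005, 0, 0, 0.1719]
    - [0.16, 0.102, -0.005, 0, 0, 0.2228]
    - [0.195, 0.125, -0.005, 0, 0, 0.2737]
    - [0.225, 0.144, -0.005, 0, 0, 0.3247]
    - [0.25, 0.16, -0.005, 0, 0, 0.3756]
    - [0.268, 0.172, 0, 0, 0, 0.4202]
    - [0.274, 0.176, 0.005, 0, 0, 0.4431]
    - [0.274, 0.176, 0.005, 0, 0, 0.4431]
    - [0.274, 0.176, 0.02, 0, 0, 0.4431]
    - [0.274, 0.176, 0.045, 0, 0, 0.4431]
    - [0.274, 0.176, 0.06, 0, 0, 0.4431]
    - [0.274, 0.176, 0.06, 0, 0, 0.4431]
    - [0.274, 0.176, 0.06, 0, 0, 0.4431]

```text
time_s: 19.95
eef_pos: [0.6517, 0.0211, 0.0948]
ee_rot: [180.0, -0.1, 10.0]
ft_force: [-0.0, 1.0, 0.7]
width: 0.0857
finger_force: 0.0
```

```bash
python3 go.py 650.5 22 12 10
```

```text
t 19.95 pos [651.7  21.1  94.8] rot [ 1.8e+02 -1.0e-01  1.0e+01] w 0.0857 F [-0.   1.   0.7] ff 0.0 j [  6.  31. -15.  96.  10.  54. -93.]
[-1.1 -1.1 82.8] [ 0.    -0.001  0.   ]
```

In the tool's units: 83 mm / 1000 = 0.083, 77 mm / 1000 = 0.077.

Request:
play_rows:
  targets:
    - [-0.001, -0.001, 0.012, 0, 0, 0]
    - [-0.001, -0.001, 0.03, 0, 0, 0]
    - [-0.001, -0.001, 0.048, 0, 0, 0]
    - [-0.001, -0.001, 0.065, 0, 0, 0]
    - [-0.001, -0.001, 0.077, 0, 0, 0]
    - [-0.001, -0.001, 0.083, 0, 0, 0]
    - [-0.001, -0.001, 0.083, 0, 0, 0]

```text
time_s: 20.82
eef_pos: [0.6498, 0.0221, 0.0108]
ee_rot: [-180.0, 0.0, 10.0]
ft_force: [-0.2, 0.7, -0.6]
width: 0.085
finger_force: 0.0
```

Request:
play_rows:
  targets:
    - [0, 0, 0, 0, 0, 0]
    - [0, 0, 0, 0, 0, 0]
    - [0, 0, 0, 0, 0, 0]
    - [0, 0, 0, 0, 0, 0]
    - [0, 0, 0, 0, 0, 0]
    - [0, 0, 0, 0, 0, 0]
    - [0, 0, 0, 0, 0, 0]
  gripper: 0

```text
time_s: 21.7
eef_pos: [0.651, 0.0222, 0.0122]
ee_rot: [180.0, -0.1, 10.0]
ft_force: [-0.5, 0.0, 5.5]
width: 0.0369
finger_force: 60.4
```

```bash
python3 go.py 650 22 160 10 484 324 160 60
```

```text
t 21.7 pos [651.   22.2  12.2] rot [ 1.8e+02 -1.0e-01  1.0e+01] w 0.0369 F [-0.5  0.   5.5] ff 60.4 j [  5.  37. -14.  98.  12.  46. -94.]
[-7.000e-01  1.000e-01 -1.478e+02] [ 0.    -0.002  0.   ]
[-111.7 -326.2 -148. ] [ 0.001 -0.002 -0.872]
```

The grip width is 37 mm where I expected 42, so I'll look before lifting.

```bash
python3 go.py
python3 - <<'E'
from h import *
f=grab("top");g=grab("scene")
a=cv2.convertScaleAbs(cv2.resize(f["image"][120:205,255:340],None,fx=4.7,fy=4.7,interpolation=2),alpha=2)
b=cv2.convertScaleAbs(cv2.resize(g["image"][150:235,265:350],None,fx=4.7,fy=4.7,interpolation=2),alpha=1.6)
save(np.hstack([a,b]),"m4.png")
W=cloud(f);m=(abs(W[...,0]-.685)<.03)&(abs(W[...,1]-.015)<.1)&(W[...,2]>.06)&(W[...,2]<.085)
W2=W[m];d=(W2[:,0]-.6197)*np.cos(np.radians(10))+(W2[:,1]-.0152)*np.sin(np.radians(10))
k=(d>.057)&(d<.067);print(k.sum(),np.median(W2[k],0),np.percentile(W2[k][:,2],[10,50,90]))
E
```

```text
t 21.7 pos [651.   22.2  12.2] rot [ 1.8e+02 -1.0e-01  1.0e+01] w 0.0369 F [-0.5  0.   5.5] ff 60.4 j [  5.  37. -14.  98.  12.  46. -94.]
87 [0.67318141 0.07734779 0.07156411] [0.06369353 0.07156411 0.07510203]
```

View pics/m4.png

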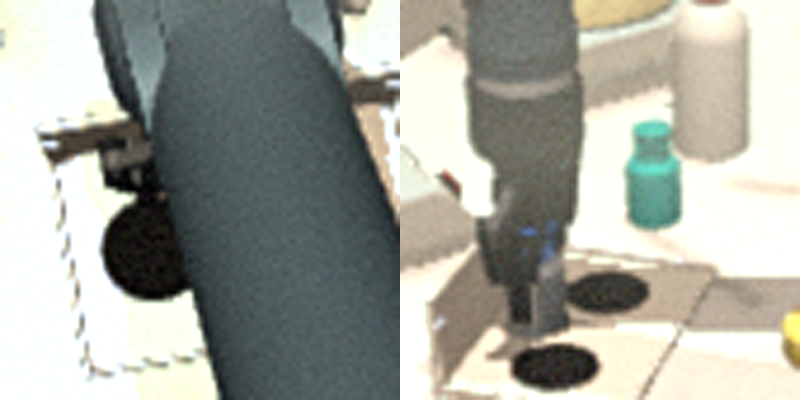

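Right half: the fingers hold the bottle, whose base shows at (540,315) and looks upright, between the two empty pads. I'll make a small test lift.

In the tool's units: -105 mm / 1000 = -0.105, -95 mm / 1000 = -0.095.

Request:
play_rows:
  targets:
    - [0, 0, -0.003, 0, 0, 0]
    - [0, 0, -0.008, 0, 0, 0]
    - [0, 0, -0.015, 0, 0, 0]
    - [0, 0, -0.025, 0, 0, 0]
    - [0, 0, -0.045, 0, 0, 0]
    - [0, 0, -0.07, 0, 0, 0]
    - [0, 0, -0.095, 0, 0, 0]
    - [0, 0, -0.105, 0, 0, 0]
    - [0, 0, -0.105, 0, 0, 0]

```text
time_s: 22.92
eef_pos: [0.6509, 0.0221, 0.1178]
ee_rot: [180.0, -0.2, 10.0]
ft_force: [-0.1, -0.4, -0.3]
width: 0.0368
finger_force: 60.0
```

```bash
python3 go.py 651 22.2 160 10 484 324 160 60
python3 - <<'E'
from h import *
f=grab("top");g=grab("scene")
a=cv2.convertScaleAbs(cv2.resize(f["image"][120:205,255:340],None,fx=4.7,fy=4.7,interpolation=2),alpha=2)
b=cv2.convertScaleAbs(cv2.resize(g["image"][130:215,265:350],None,fx=4.7,fy=4.7,interpolation=2),alpha=1.6)
save(np.hstack([a,b]),"m5.png")
E
```

```text
t 22.93 pos [650.9  22.1 117.8] rot [180.   -0.2  10. ] w 0.0368 F [-0.1 -0.4 -0.3] ff 60.0 j [  6.  29. -15.  96.   9.  56. -92.]
[  0.2  -0.  -42.2] [ 0.    -0.003  0.   ]
[-111.8 -326.3  -42.6] [ 0.002 -0.002 -0.872]
```

View pics/m5.png

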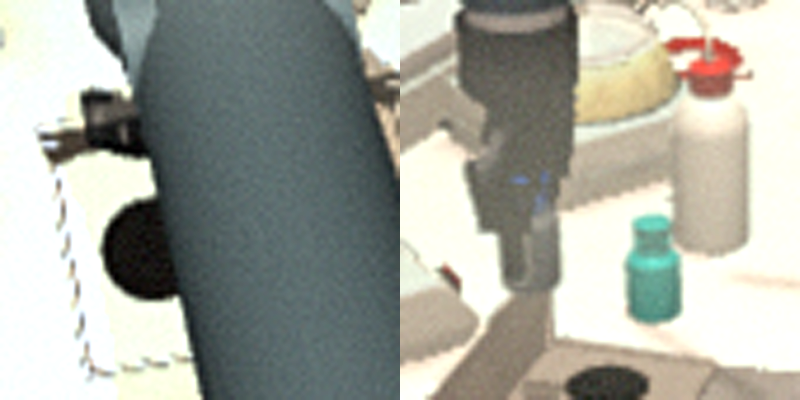

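The bottle is held upright and clear of the organiser, with its base at (530,285) right half. Carrying it to the stirrer.

In the tool's units: -326 mm / 1000 = -0.326, -285 mm / 1000 = -0.285, -0.872 rad / 3.1416 = -0.2776.

Request:
play_rows:
  targets:
    - [0, 0, -0.01, 0, 0, 0]
    - [0, 0, -0.03, 0, 0, 0]
    - [-0.003, -0.01, -0.042, 0, 0, -0.0095]
    - [-0.012, -0.035, -0.042, 0, 0, -0.0318]
    - [-0.025, -0.073, -0.042, 0, 0, -0.0637]
    - [-0.04, -0.116, -0.042, 0, 0, -0.0987]
    - [-0.055, -0.16, -0.042, 0, 0, -0.1369]
    - [-0.07, -0.204, -0.042, 0, 0, -0.1751]
    - [-0.085, -0.247, -0.042, 0, 0, -0.2101]
    - [-0.098, -0.285, -0.042, 0, 0, -0.2419]
    - [-0.107, -0.312, -0.042, 0, 0, -0.2674]
    - [-0.111, -0.324, -0.042, 0, 0, -0.2776]
    - [-0.112, -0.326, -0.042, 0, 0, -0.2776]
    - [-0.112, -0.326, -0.042, 0, 0, -0.2776]
    - [-0.112, -0.326, -0.042, 0, 0, -0.2776]

```text
time_s: 24.9
eef_pos: [0.4844, 0.3218, 0.1581]
ee_rot: [180.0, 0.0, 59.8]
ft_force: [0.1, -0.5, -1.1]
width: 0.0368
finger_force: 60.0
```

```bash
python3 go.py 484 324 58 60
python3 - <<'E'
from h import *
f=load("top");g=grab("scene")
b0=cv2.convertScaleAbs(cv2.resize(load("top")["image"][180:280,140:240],None,fx=4,fy=4,interpolation=2),alpha=2)
b=cv2.convertScaleAbs(cv2.resize(g["image"][220:320,250:350],None,fx=4,fy=4,interpolation=2),alpha=1.6)
for F,im,o in((f,b0,(140,180)),(g,b,(250,220))):
    K=F["camera_matrix"]
    th=np.linspace(0,2*np.pi,60);P=np.stack([.484+.048*np.cos(th),.324+.048*np.sin(th),0*th+.05],1)
    c=P@F["R"].T+F["t"];uv=(c@K.T)[:,:2]/c[:,2:]
    cv2.polylines(im,[((uv-o+.5)*4).astype(np.int32)],True,(255,0,0),1)
save(np.hstack([b0,b]),"m6.png")
E
```

```text
t 24.9 pos [484.4 321.8 158.1] rot [180.    0.   59.8] w 0.0368 F [ 0.1 -0.5 -1.1] ff 60.0 j [-11.  22. -32. 104.  14.  58. -79.]
[  1.8  -1.5 100.1] [ 0.001  0.001 -0.004]
```

View pics/m6.png

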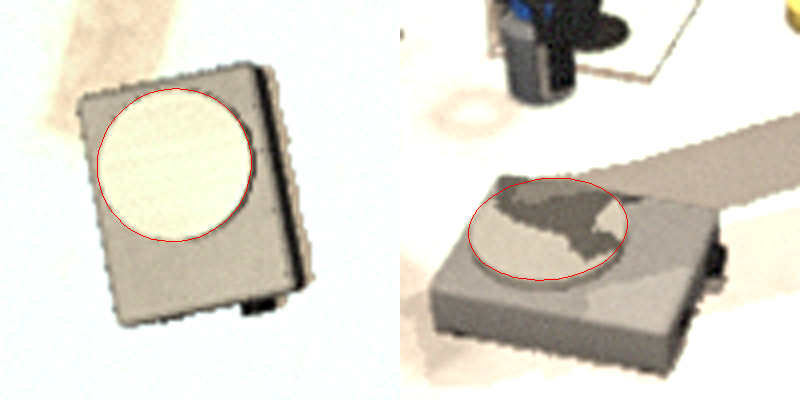

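The reprojected 96 mm circle at (0.484,0.324,0.05) fits the plate's edge in both views, and the bottle hangs upright above it. Lowering.

In the tool's units: 100 mm / 1000 = 0.1, 99 mm / 1000 = 0.099.

Request:
play_rows:
  targets:
    - [0, 0, 0.01, 0, 0, 0]
    - [0, 0, 0.03, 0, 0, 0]
    - [0, 0, 0.052, 0, 0, 0]
    - [0, 0, 0.074, 0, 0, 0]
    - [0, 0, 0.088, 0, 0, 0]
    - [0, 0, 0.094, 0, 0, 0]
    - [0, 0, 0.097, 0, 0, 0]
    - [0, 0, 0.099, 0, 0, 0]
    - [0, 0, 0.1, 0, 0, 0]
    - [0, 0, 0.1, 0, 0, 0]

```text
time_s: 26.2
eef_pos: [0.4833, 0.3238, 0.0587]
ee_rot: [180.0, -0.0, 60.0]
ft_force: [0.4, 0.9, -1.2]
width: 0.0367
finger_force: 60.0
```

```bash
python3 go.py 484 324 58 60
```

```text
t 26.2 pos [483.3 323.8  58.7] rot [180.  -0.  60.] w 0.0367 F [ 0.4  0.9 -1.2] ff 60.0 j [-14.  30. -30. 107.  19.  48. -83.]
[0.5 0.5 0.7] [ 0.    -0.001 -0.   ]
```

In the tool's units: 1 mm / 1000 = 0.001.

Request:
play_rows:
  targets:
    - [0, 0, 0.001, 0, 0, 0]
    - [0, 0, 0.001, 0, 0, 0]

```text
time_s: 26.45
eef_pos: [0.4834, 0.3239, 0.0582]
ee_rot: [180.0, -0.0, 60.0]
ft_force: [-1.7, -1.1, 5.0]
width: 0.0371
finger_force: 60.5
```

In the tool's units: 1 mm / 1000 = 0.001, 0.5 mm / 1000 = 0.0005.

Request:
play_rows:
  targets:
    - [0, 0, 0.0005, 0, 0, 0]
    - [0, 0, 0.001, 0, 0, 0]
    - [0, 0, 0.001, 0, 0, 0]

```text
time_s: 26.82
eef_pos: [0.4834, 0.3239, 0.0582]
ee_rot: [179.9, 0.0, 60.0]
ft_force: [-3.7, -2.4, 11.6]
width: 0.0369
finger_force: 61.1
```

Contact. Releasing and rising.

In the tool's units: -130 mm / 1000 = -0.13, -100 mm / 1000 = -0.1.

Request:
play_rows:
  targets:
    - [0, 0, -0.001, 0, 0, 0]
    - [0, 0, -0.001, 0, 0, 0]
    - [0, 0, -0.001, 0, 0, 0]
    - [0, 0, -0.001, 0, 0, 0]
    - [0, 0, -0.01, 0, 0, 0]
    - [0, 0, -0.03, 0, 0, 0]
    - [0, 0, -0.06, 0, 0, 0]
    - [0, 0, -0.1, 0, 0, 0]
    - [0, 0, -0.13, 0, 0, 0]
    - [0, 0, -0.13, 0, 0, 0]
  gripper: 1

```text
time_s: 28.08
eef_pos: [0.4853, 0.3258, 0.1912]
ee_rot: [179.8, -0.5, 60.0]
ft_force: [0.4, 0.5, -0.2]
width: 0.0853
finger_force: 0.0
```

```bash
python3 go.py 474 -351 190 90 474 -351 150 90
python3 - <<'E'
from h import *
f=grab("top");g=grab("scene")
a=cv2.convertScaleAbs(f["image"][150:280,350:480],alpha=2)
b=cv2.convertScaleAbs(g["image"][200:330,230:360],alpha=1.6)
c=cv2.convertScaleAbs(f["image"][150:280,120:250],alpha=2)
save(cv2.resize(np.hstack([a,b,c]),None,fx=2,fy=2,interpolation=2),"m7.png")
W=cloud(g);m=(abs(W[...,0]-.484)<.06)&(abs(W[...,1]-.324)<.06)&(g["image"][...,2]>1.4*g["image"][...,0]);m&=(W[...,2]>.1);p=W[m];print("blue cap",len(p),p.mean(0).round(4),p.min(0).round(3),p.max(0).round(3))
W=cloud(f)
for n,y,z in(("beaker",-.351,(.06,.08)),("jar",-.252,(.078,.1))):
    m=(abs(W[...,0]-.474)<.04)&(abs(W[...,1]-y)<.035)&(W[...,2]>z[0])&(W[...,2]<z[1]);p=W[m];c,r=cv2.minEnclosingCircle((p[:,:2]*1000).astype(np.float32));print(n,len(p),np.round(c,1),round(r,1),p[:,2].mean().round(4))
E
```

```text
t 28.07 pos [485.3 325.8 191.2] rot [179.8  -0.5  60. ] w 0.0853 F [ 0.4  0.5 -0.2] ff 0.0 j [-10.  20. -33. 102.  13.  61. -78.]
[-591.7  328.8   -2. ] [ 0.006 -0.007 -0.524]
[-592.   328.6   38. ] [ 0.006 -0.007 -0.524]
blue cap 275 [0.466  0.3412 0.3209] [0.43  0.31  0.105] [0.534 0.377 0.545]
beaker 135 [ 475.5 -352.3] 27.2 0.0693
jar 225 [ 475.9 -251.5] 20.8 0.0872
```

View pics/m7.png

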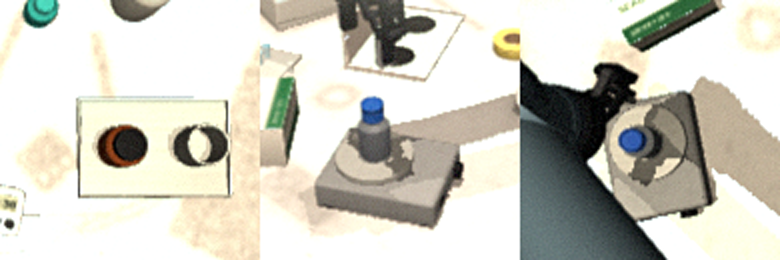

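The bottle stands upright in the middle of the plate (cap at (373,103) middle panel). Jar (125,146) and beaker (202,146) wait on the tray in the left panel. Now fetching the beaker.

In the tool's units: -592 mm / 1000 = -0.592, 330 mm / 1000 = 0.33, -0.524 rad / 3.1416 = -0.1668.

Request:
play_rows:
  targets:
    - [-0.02, 0.011, -0.005, 0, 0, -0.0064]
    - [-0.06, 0.033, -0.008, 0, 0, -0.0159]
    - [-0.11, 0.061, -0.01, 0, 0, -0.0318]
    - [-0.162, 0.09, -0.01, 0, 0, -0.0477]
    - [-0.214, 0.119, -0.01, 0, 0, -0.0637]
    - [-0.266, 0.148, -0.01, 0, 0, -0.0796]
    - [-0.318, 0.177, -0.01, 0, 0, -0.0955]
    - [-0.37, 0.206, -0.01, 0, 0, -0.1114]
    - [-0.422, 0.235, -0.005, 0, 0, -0.1273]
    - [-0.474, 0.264, 0, 0, 0, -0.1432]
    - [-0.524, 0.291, 0, 0, 0, -0.1592]
    - [-0.564, 0.314, 0, 0, 0, -0.1668]
    - [-0.585, 0.326, 0.005, 0, 0, -0.1668]
    - [-0.592, 0.33, 0.02, 0, 0, -0.1668]
    - [-0.592, 0.33, 0.05, 0, 0, -0.1668]
    - [-0.592, 0.33, 0.08, 0, 0, -0.1668]
    - [-0.592, 0.33, 0.095, 0, 0, -0.1668]
    - [-0.592, 0.33, 0.095, 0, 0, -0.1668]
    - [-0.592, 0.33, 0.095, 0, 0, -0.1668]

```text
time_s: 30.55
eef_pos: [0.4737, -0.3539, 0.0923]
ee_rot: [179.9, 0.0, 90.1]
ft_force: [0.5, -0.5, -0.0]
width: 0.0854
finger_force: 0.0
```

```bash
python3 go.py 475 -351.5 27 90
python3 - <<'E'
from h import *
for n in("top","scene"):
    f=grab(n);W=cloud(f);K=f["camera_matrix"];im=f["image"].astype(int)
    m=((abs(W[...,0]-.484)<.06)&(abs(W[...,1]-.324)<.06)&(W[...,2]>.1)&(im[...,2]>1.4*im[...,0]))
    p=W[m];print(n,len(p),p.mean(0).round(4),p.min(0).round(3),p.max(0).round(3))
    t=p[p[:,2]>.119];print("  top",len(t),t.mean(0).round(4))
E
```

```text
t 30.55 pos [ 473.7 -353.9   92.3] rot [179.9   0.   90.1] w 0.0854 F [ 0.5 -0.5 -0. ] ff 0.0 j [ 42.  25. -12. 106.   7.  50.  28.]
[ 2.4  1.2 65.3] [0.002 0.001 0.001]
top 130 [0.4826 0.3211 0.1215] [0.47  0.308 0.101] [0.496 0.336 0.128]
  top 112 [0.4829 0.3221 0.1232]
scene 131 [0.4782 0.3287 0.1191] [0.467 0.31  0.105] [0.494 0.34  0.128]
  top 78 [0.4805 0.326  0.1238]
```

In the tool's units: 65 mm / 1000 = 0.065, 58 mm / 1000 = 0.058.

Request:
play_rows:
  targets:
    - [0.002, 0.001, 0.012, 0, 0, 0]
    - [0.002, 0.001, 0.028, 0, 0, 0]
    - [0.002, 0.001, 0.045, 0, 0, 0]
    - [0.002, 0.001, 0.058, 0, 0, 0]
    - [0.002, 0.001, 0.065, 0, 0, 0]
    - [0.002, 0.001, 0.065, 0, 0, 0]

```text
time_s: 31.4
eef_pos: [0.4731, -0.3517, 0.0254]
ee_rot: [-179.9, -0.1, 90.0]
ft_force: [0.1, 0.1, 0.6]
width: 0.0852
finger_force: 0.0
```

Request:
play_rows:
  targets:
    - [0, 0, 0, 0, 0, 0]
    - [0, 0, 0, 0, 0, 0]
    - [0, 0, 0, 0, 0, 0]
    - [0, 0, 0, 0, 0, 0]
    - [0, 0, 0, 0, 0, 0]
    - [0, 0, 0, 0, 0, 0]
  gripper: 0

```text
time_s: 32.15
eef_pos: [0.4747, -0.3527, 0.0274]
ee_rot: [179.9, 0.1, 90.0]
ft_force: [-0.7, 0.3, 6.0]
width: 0.0529
finger_force: 63.2
```

```bash
python3 go.py 475 -351 160 90 628.3 -34 160 60
```

```text
t 32.15 pos [ 474.7 -352.7   27.4] rot [1.799e+02 1.000e-01 9.000e+01] w 0.0529 F [-0.7  0.3  6. ] ff 63.2 j [ 42.  31. -11. 107.   8.  43.  26.]
[   1.5    0.6 -132.6] [0.002 0.001 0.   ]
[ 318.5  153.9 -132.7] [0.002 0.001 0.524]
```

In the tool's units: 318 mm / 1000 = 0.318, -132 mm / 1000 = -0.132, 0.524 rad / 3.1416 = 0.1668.

Request:
play_rows:
  targets:
    - [0, 0, -0.008, 0, 0, 0]
    - [0, 0, -0.025, 0, 0, 0]
    - [0, 0, -0.055, 0, 0, 0]
    - [0, 0, -0.09, 0, 0, 0]
    - [0, 0, -0.118, 0, 0, 0]
    - [0.007, 0.003, -0.13, 0, 0, 0]
    - [0.028, 0.014, -0.132, 0, 0, 0.0159]
    - [0.065, 0.031, -0.132, 0, 0, 0.035]
    - [0.107, 0.052, -0.132, 0, 0, 0.0573]
    - [0.149, 0.072, -0.132, 0, 0, 0.0796]
    - [0.191, 0.092, -0.132, 0, 0, 0.1019]
    - [0.233, 0.112, -0.132, 0, 0, 0.1241]
    - [0.27, 0.13, -0.132, 0, 0, 0.1432]
    - [0.298, 0.144, -0.132, 0, 0, 0.1592]
    - [0.313, 0.151, -0.132, 0, 0, 0.1668]
    - [0.318, 0.154, -0.132, 0, 0, 0.1668]
    - [0.318, 0.154, -0.132, 0, 0, 0.1668]
    - [0.318, 0.154, -0.132, 0, 0, 0.1668]
    - [0.318, 0.154, -0.132, 0, 0, 0.1668]

```text
time_s: 34.52
eef_pos: [0.6272, -0.0356, 0.1582]
ee_rot: [-180.0, 0.0, 59.9]
ft_force: [0.5, -0.5, -0.8]
width: 0.0525
finger_force: 62.9
```

```bash
python3 go.py 628.3 -34 28.4 60
```

```text
t 34.52 pos [627.2 -35.6 158.2] rot [-180.     0.    59.9] w 0.0525 F [ 0.5 -0.5 -0.8] ff 62.9 j [ 11.  25. -15.  98.   7.  59. -36.]
[  2.    0.2 129.8] [-0.     0.001 -0.002]
```

In the tool's units: 127 mm / 1000 = 0.127, 124 mm / 1000 = 0.124.

Request:
play_rows:
  targets:
    - [0.0005, 0, 0.012, 0, 0, 0]
    - [0.001, 0, 0.035, 0, 0, 0]
    - [0.001, 0, 0.062, 0, 0, 0]
    - [0.001, 0, 0.088, 0, 0, 0]
    - [0.001, 0, 0.108, 0, 0, 0]
    - [0.001, 0, 0.119, 0, 0, 0]
    - [0.001, 0, 0.124, 0, 0, 0]
    - [0.001, 0, 0.127, 0, 0, 0]
    - [0.001, 0, 0.127, 0, 0, 0]
    - [0.001, 0, 0.127, 0, 0, 0]

```text
time_s: 35.78
eef_pos: [0.6287, -0.0332, 0.0321]
ee_rot: [179.9, -0.0, 60.0]
ft_force: [-0.3, 0.1, -0.4]
width: 0.0523
finger_force: 62.9
```

```bash
python3 go.py 628.3 -34 28.4 60
```

```text
t 35.77 pos [628.7 -33.2  32.1] rot [179.9  -0.   60. ] w 0.0523 F [-0.3  0.1 -0.4] ff 62.9 j [ 10.  34. -13. 101.  10.  46. -39.]
[-0.9  0.   3.7] [ 0.001 -0.001 -0.   ]
```

In the tool's units: 4 mm / 1000 = 0.004, 3 mm / 1000 = 0.003.

Request:
play_rows:
  targets:
    - [-0.0005, 0, 0.002, 0, 0, 0]
    - [-0.0005, 0, 0.003, 0, 0, 0]
    - [-0.0005, 0, 0.004, 0, 0, 0]
    - [-0.0005, 0, 0.004, 0, 0, 0]

```text
time_s: 36.28
eef_pos: [0.6279, -0.0337, 0.0284]
ee_rot: [-180.0, 0.0, 60.0]
ft_force: [-2.8, -0.5, 5.8]
width: 0.0524
finger_force: 63.5
```

```bash
python3 go.py
```

```text
t 36.27 pos [627.9 -33.7  28.4] rot [-180.    0.   60.] w 0.0524 F [-2.8 -0.5  5.8] ff 63.5 j [ 10.  34. -13. 101.  10.  46. -39.]
```

Contact at the right place. Releasing and rising.

In the tool's units: -125 mm / 1000 = -0.125, -80 mm / 1000 = -0.08.

Request:
play_rows:
  targets:
    - [0, 0, 0, 0, 0, 0]
    - [0, 0, 0, 0, 0, 0]
    - [0, 0, 0, 0, 0, 0]
    - [0, 0, 0, 0, 0, 0]
    - [0, 0, -0.015, 0, 0, 0]
    - [0, 0, -0.04, 0, 0, 0]
    - [0, 0, -0.08, 0, 0, 0]
    - [0, 0, -0.125, 0, 0, 0]
    - [0, 0, -0.125, 0, 0, 0]
    - [0, 0, -0.125, 0, 0, 0]
  gripper: 1

```text
time_s: 37.52
eef_pos: [0.6279, -0.0336, 0.1531]
ee_rot: [180.0, -0.0, 60.0]
ft_force: [-0.7, 0.1, -1.1]
width: 0.0852
finger_force: 0.0
```

```bash
python3 go.py 475 -251.7 150 90
```

```text
t 37.52 pos [627.9 -33.6 153.1] rot [180.  -0.  60.] w 0.0852 F [-0.7  0.1 -1.1] ff 0.0 j [ 11.  25. -15.  98.   7.  58. -36.]
[-265.3  -23.3    3. ] [ 0.001 -0.    -0.524]
```

In the tool's units: -265 mm / 1000 = -0.265, -262 mm / 1000 = -0.262, -0.524 rad / 3.1416 = -0.1668.

Request:
play_rows:
  targets:
    - [-0.01, -0.001, -0.005, 0, 0, 0]
    - [-0.04, -0.004, -0.008, 0, 0, -0.0255]
    - [-0.085, -0.008, -0.008, 0, 0, -0.0541]
    - [-0.13, -0.012, -0.008, 0, 0, -0.0828]
    - [-0.175, -0.016, -0.005, 0, 0, -0.1114]
    - [-0.215, -0.019, 0, 0, 0, -0.1369]
    - [-0.247, -0.022, 0.003, 0, 0, -0.1592]
    - [-0.262, -0.023, 0.003, 0, 0, -0.1668]
    - [-0.265, -0.023, 0.005, 0, 0, -0.1668]
    - [-0.265, -0.023, 0.02, 0, 0, -0.1668]
    - [-0.265, -0.023, 0.04, 0, 0, -0.1668]
    - [-0.265, -0.023, 0.053, 0, 0, -0.1668]
    - [-0.265, -0.023, 0.053, 0, 0, -0.1668]
    - [-0.265, -0.023, 0.053, 0, 0, -0.1668]

```text
time_s: 39.28
eef_pos: [0.4759, -0.2513, 0.0995]
ee_rot: [180.0, 0.0, 90.0]
ft_force: [-0.2, 0.1, -0.4]
width: 0.0856
finger_force: 0.0
```

```bash
python3 go.py 475 -251.7 25 90
```

```text
t 39.27 pos [ 475.9 -251.3   99.5] rot [180.   0.  90.] w 0.0856 F [-0.2  0.1 -0.4] ff 0.0 j [ 36.  20. -14. 112.   7.  48.  18.]
[-0.4 -1.  74.5] [0.001 0.    0.001]
```

In the tool's units: 74 mm / 1000 = 0.074, 67 mm / 1000 = 0.067.

Request:
play_rows:
  targets:
    - [0, -0.001, 0.012, 0, 0, 0]
    - [0, -0.001, 0.03, 0, 0, 0]
    - [0, -0.001, 0.05, 0, 0, 0]
    - [0, -0.001, 0.067, 0, 0, 0]
    - [0, -0.001, 0.074, 0, 0, 0]
    - [0, -0.001, 0.074, 0, 0, 0]

```text
time_s: 40.02
eef_pos: [0.4739, -0.2513, 0.0245]
ee_rot: [-179.9, -0.0, 90.0]
ft_force: [-0.4, 0.0, -0.1]
width: 0.0852
finger_force: 0.0
```

Request:
play_rows:
  targets:
    - [0, 0, 0, 0, 0, 0]
    - [0, 0, 0, 0, 0, 0]
    - [0, 0, 0, 0, 0, 0]
    - [0, 0, 0, 0, 0, 0]
    - [0, 0, 0, 0, 0, 0]
    - [0, 0, 0, 0, 0, 0]
  gripper: 0

```text
time_s: 40.78
eef_pos: [0.4756, -0.2521, 0.0265]
ee_rot: [179.9, 0.1, 90.0]
ft_force: [0.3, -0.2, 6.0]
width: 0.0524
finger_force: 63.4
```

```bash
python3 go.py 475 -251.7 155 90 610.9 65 155 140
```

```text
t 40.77 pos [ 475.6 -252.1   26.5] rot [1.799e+02 1.000e-01 9.000e+01] w 0.0524 F [ 0.3 -0.2  6. ] ff 63.4 j [ 35.  27. -13. 114.   9.  40.  16.]
[   0.3   -0.3 -128.5] [0.002 0.001 0.   ]
[ 317.   135.6 -128.6] [ 0.002  0.002 -0.873]
```

In the tool's units: 317 mm / 1000 = 0.317, -128 mm / 1000 = -0.128, -0.873 rad / 3.1416 = -0.2779.

Request:
play_rows:
  targets:
    - [0, 0, -0.008, 0, 0, 0]
    - [0, 0, -0.025, 0, 0, 0]
    - [0, 0, -0.055, 0, 0, 0]
    - [0, 0, -0.09, 0, 0, 0]
    - [0, 0, -0.116, 0, 0, 0]
    - [0.007, 0.003, -0.127, 0, 0, -0.0064]
    - [0.027, 0.012, -0.128, 0, 0, -0.0255]
    - [0.063, 0.027, -0.128, 0, 0, -0.0573]
    - [0.103, 0.044, -0.128, 0, 0, -0.0923]
    - [0.145, 0.062, -0.128, 0, 0, -0.1273]
    - [0.187, 0.08, -0.128, 0, 0, -0.1655]
    - [0.229, 0.098, -0.128, 0, 0, -0.2005]
    - [0.266, 0.114, -0.128, 0, 0, -0.2355]
    - [0.296, 0.127, -0.128, 0, 0, -0.261]
    - [0.312, 0.133, -0.128, 0, 0, -0.2753]
    - [0.317, 0.136, -0.128, 0, 0, -0.2779]
    - [0.317, 0.136, -0.128, 0, 0, -0.2779]
    - [0.317, 0.136, -0.128, 0, 0, -0.2779]
    - [0.317, 0.136, -0.128, 0, 0, -0.2779]

```text
time_s: 43.15
eef_pos: [0.6102, 0.0638, 0.1533]
ee_rot: [-180.0, 0.0, 139.9]
ft_force: [-0.5, -0.3, -1.0]
width: 0.0526
finger_force: 62.9
```

```bash
python3 go.py 610.9 65 27.5 140
```

```text
t 43.15 pos [610.2  63.8 153.3] rot [-180.     0.   139.9] w 0.0526 F [-0.5 -0.3 -1. ] ff 62.9 j [ 14.  26. -30.  99.  15.  59.  29.]
[  0.3   1.5 125.8] [-0.001  0.    -0.002]
```

In the tool's units: 123 mm / 1000 = 0.123, 122 mm / 1000 = 0.122.

Request:
play_rows:
  targets:
    - [0, 0, 0.012, 0, 0, 0]
    - [0, 0.0005, 0.035, 0, 0, 0]
    - [0, 0.0005, 0.062, 0, 0, 0]
    - [0, 0.0005, 0.088, 0, 0, 0]
    - [0, 0.0005, 0.108, 0, 0, 0]
    - [0, 0.0005, 0.118, 0, 0, 0]
    - [0, 0.0005, 0.122, 0, 0, 0]
    - [0, 0.0005, 0.123, 0, 0, 0]
    - [0, 0.0005, 0.123, 0, 0, 0]
    - [0, 0.0005, 0.123, 0, 0, 0]

```text
time_s: 44.4
eef_pos: [0.6113, 0.0659, 0.0311]
ee_rot: [179.9, 0.1, 140.0]
ft_force: [-0.6, -0.1, -1.3]
width: 0.052
finger_force: 62.9
```

```bash
python3 go.py 610.9 65 27.5 140
```

```text
t 44.4 pos [611.3  65.9  31.1] rot [1.799e+02 1.000e-01 1.400e+02] w 0.052 F [-0.6 -0.1 -1.3] ff 62.9 j [ 11.  35. -27. 103.  21.  47.  24.]
[-0.3 -1.   3.6] [0.001 0.001 0.   ]
```

Request:
play_rows:
  targets:
    - [0, -0.001, 0.002, 0, 0, 0]
    - [0, -0.001, 0.003, 0, 0, 0]
    - [0, -0.001, 0.004, 0, 0, 0]
    - [0, -0.001, 0.004, 0, 0, 0]

```text
time_s: 44.9
eef_pos: [0.61, 0.0648, 0.0276]
ee_rot: [-179.9, 0.0, 140.0]
ft_force: [-2.9, -0.1, 7.8]
width: 0.0523
finger_force: 63.7
```

```bash
python3 go.py
```

```text
t 44.9 pos [610.   64.8  27.6] rot [-179.9    0.   140. ] w 0.0523 F [-2.9 -0.1  7.8] ff 63.7 j [ 11.  35. -27. 103.  21.  47.  24.]
```

Request:
play_rows:
  targets:
    - [0, 0, 0, 0, 0, 0]
    - [0, 0, 0, 0, 0, 0]
    - [0, 0, 0, 0, 0, 0]
    - [0, 0, 0, 0, 0, 0]
    - [0, 0, -0.015, 0, 0, 0]
    - [0, 0, -0.04, 0, 0, 0]
    - [0, 0, -0.08, 0, 0, 0]
    - [0, 0, -0.125, 0, 0, 0]
    - [0, 0, -0.15, 0, 0, 0]
    - [-0.01, -0.03, -0.16, 0, 0, 0]
    - [-0.023, -0.08, -0.16, 0, 0, 0]
    - [-0.038, -0.13, -0.16, 0, 0, 0]
    - [-0.053, -0.18, -0.16, 0, 0, 0]
    - [-0.068, -0.23, -0.16, 0, 0, 0]
    - [-0.083, -0.28, -0.16, 0, 0, 0]
    - [-0.095, -0.32, -0.16, 0, 0, 0]
    - [-0.099, -0.331, -0.16, 0, 0, 0]
    - [-0.099, -0.331, -0.16, 0, 0, 0]
    - [-0.099, -0.331, -0.16, 0, 0, 0]
    - [-0.099, -0.331, -0.16, 0, 0, 0]
  gripper: 1

```text
time_s: 47.4
eef_pos: [0.4743, -0.25, 0.1864]
ee_rot: [180.0, -0.0, 140.2]
ft_force: [1.2, 0.3, -0.2]
width: 0.0855
finger_force: 0.0
```

```bash
python3 go.py
python3 - <<'E'
from h import *
f=grab("top");g=grab("scene")
save(np.hstack([cv2.convertScaleAbs(cv2.resize(f["image"][110:290,130:400],None,fx=1.48,fy=1.48,interpolation=2),alpha=2),cv2.convertScaleAbs(cv2.resize(g["image"][130:310,200:470],None,fx=1.48,fy=1.48,interpolation=2),alpha=1.6)])[:,:798],"m8.png")
W=cloud(f)
for n,x,y,z in(("beaker",.628,-.034,(.06,.08)),("jar",.611,.065,(.078,.1)),("bottle",.483,.323,(.115,.14)),("timer",.396,-.094,(.012,.03))):
    m=(abs(W[...,0]-x)<.036)&(abs(W[...,1]-y)<.036)&(W[...,2]>z[0])&(W[...,2]<z[1]);p=W[m];c,r=cv2.minEnclosingCircle((p[:,:2]*1000).astype(np.float32));print(n,len(p),np.round(c,1),round(r,1),p[:,2].mean().round(4))
E
```

```text
t 47.4 pos [ 474.3 -250.   186.4] rot [180.   -0.  140.2] w 0.0855 F [ 1.2  0.3 -0.2] ff 0.0 j [ 45.  14. -24. 109.   7.  58.  68.]
beaker 109 [628.9 -33.8] 26.6 0.0706
jar 220 [609.9  64.8] 20.5 0.0879
bottle 127 [483.5 322.5] 14.5 0.1228
timer 567 [396.4 -92.8] 39.9 0.0166
```

View pics/m8.png

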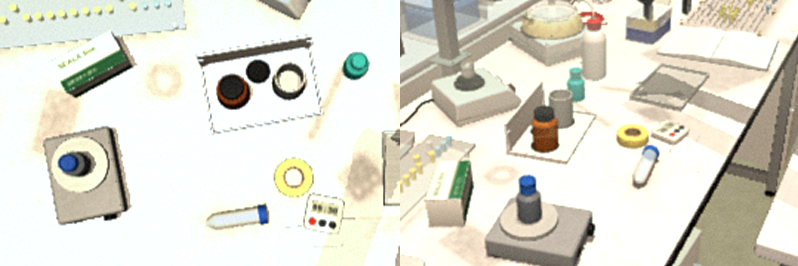

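The jar (233,91) and the beaker (289,80) are back on their front pads, each within about 1 mm of where it started. The bottle (70,163) stands upright on the middle of the plate, and the timer and look-alike have not moved. Handing in.

```bash
python3 -c "
from bench import ctrl
print(ctrl.sign_off())"
```

```text
the job is handed in; nothing more can be done
None
```

The job is handed in at about 47 s on the robot's clock: the bottle stands on the middle of the stirrer plate, the beaker and jar waited on the tray and are back on their own places to within about 1 mm, and all three are upright with the timer untouched.

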